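# Lay out the specimen row between the slide boxes

### The arm

A 7-joint arm with a two-finger parallel gripper is mounted at the origin on a cart in front of the work surface, level with it; the furniture and walls round the work are solid. World frame = base frame: x ahead of the robot, y to its left, z up, the work surface at z = 0. Lengths are in m, angles in rad, forces in N, time in s.
With the tool pointing down it reaches from about 0.4 to 0.85 m from the base axis. Payload 4.5 kg.
Tool frame: the origin (TCP) lies where the fingers leave the gripper's body, on its centre line; the fingertips stand 64 mm ahead of it and the grasp point (between the pads) lies 45 mm ahead of it; z points along the fingers, y is the line along which they close (so a half turn about z gives the same grasp; the last joint's range is limited). The gripper opens to 88 mm and grips with 3 to 60 N. Pads are 18 mm wide; open, the fingers measure 123 mm over their backs; the gripper's body (75 mm by 187 mm) begins 45 mm behind the grasp point.
Start: joints at [-1.085, 0.689, -0.195, 1.565, 0.157, 0.902, -0.215], TCP at [0.273, 0.562, 0.303] pointing down, gripper open.
Joint ranges: [-3.01, 3.01], [-0.46, 2.08], [-1.47, 1.51], [0.13, 2.56], [-1, 4.14], [0.04, 2.09], [-2.66, 2.66]. Speed limits (rad/s): [2.57, 2.57, 3.14, 3.14, 3.14, 3.14, 3.14].

### API

Orientations are given as a unit quaternion [x, y, z, w].
In Python, from plant import r gives the robot as it stands.
- The arm moves only by the tool play_rows, never from a script. Its arguments are lists of equal length, an entry for each row: "translation": the shift along the tool's x, y, z in m, a list of three; "delta_rot": the turn, a rotation vector about the tool's x, y, z in degrees, a list of three; "grip": the opening, from -1 (shut) to 1 (fully open). In form: {"translation": [[x, y, z], ...], "delta_rot": [[rx, ry, rz], ...], "grip": [grip, ...]}. A call has 1 to 20 rows; each row shifts and turns the commanded pose from where the row before left it, along the tool's axes as they then stand; what a row does not reach is not made up. A row lasts 1/8 s, in which the tool goes at most 62.5 mm and 10.7 degrees, less where a joint would pass 70% of its speed; a pose out of reach is approached as far as the arm can. A call with a gripper value outside its range is refused whole. The fingers move at their own pace and stop on an object; "squeeze" is the grip in N (left out, the last holds). Time passes only in rows, so rows that do not move let the fingers close. It gives the time, the measured TCP pose, the force, the opening and the grip force at its end, in the units of the state.
- r.get_state(): the state, without advancing time (a new reading comes with each control period).
- r.snapshot(name): name is "side" or "top" or "wrist"; returns the picture (384x512x3 uint8, blue, green, red); there is no depth.
- r.get_calibration(name): a dict with "intrinsics" (3x3 intrinsics, pixels), "eye" and "rotation" of the camera in the world. Camera axes: x right, y up, looking along -z (the intrinsics and any distortion apply to the point x, -y, -z); pixel columns grow to the right and rows downward; lengths in m; the calibration is good to about 2 mm. A picture is of the moment at which its call begins: read the wrist's pose just before it. get_calibration takes no time and is no camera call; for the wrist camera it gives the pose at the moment of the call.
- r.finish_job(): hands the job in; it is judged then, once.
Trained networks look in the newest picture that a camera, given by its name, has taken for a name from the list of things; names that differ only in an ending like _2 or _b are one class to them, and where a whole thing is asked for, a point or a joint stands for the part that bears it (a point fixed in the world has none). Each returns a list of dicts, best first, with "confidence" (0 to 1); they miss things now and then, are a little off and sometimes report something else, mostly with a low value. They report only what shows in the picture. A call takes as long as a camera call.
- r.look_for(camera, target): "point" ([x, y, z] in m, in world coordinates, good to about 4 mm: the middle of the surface that is visible of it).
- r.silhouettes(camera, target): "pixels" (384x512 bool, what is visible of it).
The state is a dict: "clock": time; "q": joint angles; "qd": joint speeds; "joint_torque": joint torques, N m; "tool_pos": TCP position; "eef_rot": TCP orientation; "contact_force": force on the tool from outside, world axes, zero at the start; "moment": the same for the moment, N m; "opening": opening from 0.0 (shut) to 1.0 (fully open); "finger_force": force on a finger pad.
Only numpy, scipy, OpenCV 4.12 (cv2) and the standard library are available. Lean on these libraries where they do the work, as an engineer would, in place of code of your own. Each camera call takes 0.05 s, during which the arm holds its last target. There are 200 camera calls.

### The job

Lay out the specimen station between the two slide boxes as one straight, evenly spaced row: the red-lidded cup midway between the boxes, the orange-capped vial midway between the blue box and that cup, and the white dropper bottle midway between the cream box and that cup. Centre the petri dish flat on top of the red-lidded cup, and lay the little cover-glass carton flat on the middle of the cream slide box, square with it and with its long side running along the row. Everything stands upright and released; leave the white-lidded cup, the blue-capped vial and the brown dropper bottle where they are.

Things in the scene. Friction and masses are not known exactly. Their poses are not given: they have to be found in the camera images.
- blue_box: blue closed slide box, 90 x 98 x 38 mm (x, y, z), standing fixed to the worktop at one end of the row (left or right end, it varies). Origin: centre of its underside, z up. Its y axis runs along the row; the centre of the cream box lies 380 mm away on that axis (on the +y or the -y side) and has the same yaw
- cream_box: cream-coloured closed slide box, the same size and fixed in the same way, at the other end of the row; its flat top is 37 mm above the worktop and its lid cannot open here. Origin: centre of its underside, z up, y axis along the row
- red_cup: specimen cup with a red screw lid that cannot come off, 67 mm tall, beaker body tapering to 56 mm across at most, lid 60 mm across from 54 mm height to the flat top at 66.5 mm. Loose, about 45 g. Origin: centre of its underside, z up
- orange_vial: round white vial with an orange cap, 102 mm tall, body 36 mm across up to 85 mm height, cap 39 mm across above it. Loose, about 50 g. Origin: centre of its underside, z up
- white_dropper: white round dropper bottle with a black collar and a dark red bulb, 112 mm tall: body 35 mm across up to 70 mm height (its shoulder lies below that), collar 22 mm from 66 to 80 mm, bulb 16 mm above. All rigid. Loose, about 62 g. Origin: centre of its underside, z up
- dish: clear shallow round petri dish with beige filling and a fixed lid, 14 mm tall, 58 mm across below and 62 mm across at the lid (12 to 14 mm height). Loose, about 22 g. Origin: centre of its underside, z up
- coverslips: small closed cover-glass carton, pale yellow with a green stripe, 30 x 52 x 22 mm (x, y, z): the long side is its y axis. Loose, about 30 g. Origin: centre of its underside, z up
- white_cup: specimen cup with a white lid, the same size as the red-lidded one: not wanted, leave it. Origin: centre of its underside, z up
- blue_vial: white vial with a blue cap, the same size as the orange-capped one: not wanted, leave it. Origin: centre of its underside, z up
- brown_dropper: brown dropper bottle, the same size as the white one: not wanted, leave it. Origin: centre of its underside, z up

How it is judged:
At the end, for the whole second after the job is handed in: Straight row, 18 mm: red cup 172-208 mm from both box centres; between, orange vial 80-118 mm from the blue box centre, white dropper likewise from the cream. Dish flat on red cup (12 mm). Carton flat mid cream box (15 mm), parallel to row (0.2 rad). All upright (0.1 rad), at rest, released (horizontal distance between red_cup and blue_box between 0.172 and 0.208 m and horizontal distance between red_cup and cream_box between 0.172 and 0.208 m and x of red_cup in the frame of blue_box between -0.018 and 0.018 m and horizontal distance between orange_vial and blue_box between 0.08 and 0.118 m and horizontal distance between orange_vial and cream_box below 0.31 m and x of orange_vial in the frame of blue_box between -0.018 and 0.018 m and horizontal distance between white_dropper and cream_box between 0.08 and 0.118 m and horizontal distance between white_dropper and blue_box below 0.31 m and x of white_dropper in the frame of cream_box between -0.018 and 0.018 m and height (world z) of red_cup between -0.004 and 0.004 m and height (world z) of orange_vial between -0.004 and 0.004 m and height (world z) of white_dropper between -0.004 and 0.004 m and horizontal distance between dish and red_cup below 0.012 m and z of dish in the frame of red_cup between 0.062 and 0.071 m and horizontal distance between coverslips and cream_box below 0.015 m and z of coverslips in the frame of cream_box between 0.033 and 0.042 m and angle between the y axis of coverslips and the y axis of cream_box, either way round below 0.2 rad and angle between each of red_cup, orange_vial, white_dropper, dish, coverslips's own z axis and vertical below 0.1 rad and linear speed of each of red_cup, orange_vial, white_dropper, dish, coverslips below 0.01 m/s); the robot touches nothing.
It fails at once if The white-lidded cup, the blue-capped vial or the brown dropper bottle is moved more than 30 mm or knocked over (distance of any of white_cup, blue_vial, brown_dropper from where it was at the start of the episode above 0.03 m or angle between any of white_cup, blue_vial, brown_dropper's own z axis and vertical above 0.5 rad).
It also fails if it takes over 125 s, if anything falls off the work surface, if the arm or the gripper's body presses on something with over 40 N, if the wrist force passes 120 N, or if a joint passes its speed limit or range.

## Working session

There is one attempt and no reset: what is moved stays moved. The work goes in short steps, Python scripts to look and compute and a tool call to move; the robot and the scene stay as the last step left them, time stands still between calls to the robot, and variables do not carry over. Pictures are saved under pics/ and viewed, at most 14 in all, crops included, and the job is handed in when it is done.

Besides the shell and the picture viewer there is one more tool, called after "Call:" by a JSON object that holds its "op" and its "data", one argument or row to a line. play_rows: Moves the arm, as the interface text tells. Its arguments: {"type":"object","properties":{"translation":{"type":"array","items":{"type":"array","items":{"type":"number"}}},"delta_rot":{"type":"array","items":{"type":"array","items":{"type":"number"}}},"grip":{"type":"array","items":{"type":"number"}},"squeeze":{"type":"number"}},"required":["translation","delta_rot","grip"]}

```bash
ls; mkdir -p pics; cat > h.py <<'E'
import numpy as np, cv2
from plant import r
from scipy.spatial.transform import Rotation as R
N=["blue_box","cream_box","red_cup","orange_vial","white_dropper","dish","coverslips","white_cup","blue_vial","brown_dropper"]
def ray(c,px,z):
    "world points on plane z of pixels"
    K=np.array(c["intrinsics"]);e=np.array(c["eye"]);M=np.array(c["rotation"])
    if M.shape!=(3,3): M=R.from_quat(M).as_matrix()
    px=np.atleast_2d(px).astype(float)
    d=np.c_[px,np.ones(len(px))]@np.linalg.inv(K).T
    d=(d*[1,-1,-1])@M.T
    return e+d*((z-e[2])/d[:,2])[:,None]
E
python3 - <<'E'
from h import *
s=r.get_state();print({k:np.round(v,3) for k,v in s.items()})
for c in("top","side"):
    im=r.snapshot(c);cv2.imwrite(f"pics/{c}0.png",im);k=r.get_calibration(c);print(k)
    for n in N:
        print(c,n,[(np.round(d["point"],3).tolist(),round(d["confidence"],2)) for d in r.look_for(c,n)[:3]])
print(r.get_state()["clock"])
E
```

```text
pics
{'clock': np.float64(0.0), 'q': array([-1.085,  0.69 , -0.194,  1.566,  0.157,  0.902, -0.215]), 'qd': array([ 0.   , -0.001,  0.001,  0.001, -0.   ,  0.001, -0.001]), 'joint_torque': array([ 0.0000e+00, -5.2755e+01, -1.2670e+00, -1.5342e+01, -5.3000e-02,
        6.0000e-03,  0.0000e+00]), 'tool_pos': array([0.273, 0.562, 0.302]), 'eef_rot': array([ 0.224,  0.975, -0.001, -0.   ]), 'contact_force': array([-0.459, -0.363, -0.366]), 'moment': array([ 0.008,  0.016, -0.006]), 'finger_force': np.float64(0.0), 'opening': np.float64(1.002)}
{'intrinsics': array([[430.12083686,   0.        , 250.77674728],
       [  0.        , 430.12083686, 185.62048254],
       [  0.        ,   0.        ,   1.        ]]), 'eye': array([ 0.29714176, -0.01800063,  1.51260724]), 'rotation': array([-0.05247074,  0.06150255,  0.70511661, -0.70446776])}
top blue_box [([0.448, 0.328, 0.043], 0.76)]
top cream_box [([0.474, -0.044, 0.032], 0.75)]
top red_cup [([0.529, -0.308, 0.062], 0.65), ([0.641, -0.073, 0.07], 0.49), ([0.626, -0.3, 0.099], 0.47)]
top orange_vial [([0.629, -0.185, 0.101], 0.48)]
top white
[... 358 characters left out ...]
     , 447.63871996, 196.60430759],
       [  0.        ,   0.        ,   1.        ]]), 'eye': array([ 0.11558101, -1.03714313,  0.97145248]), 'rotation': array([ 0.4111862 , -0.08795984, -0.17903815,  0.88945732])}
side blue_box [([0.444, 0.307, 0.039], 0.98), ([0.526, -0.22, 0.055], 0.16)]
side cream_box [([0.472, -0.067, 0.04], 0.88)]
side red_cup [([0.642, -0.091, 0.059], 0.94)]
side orange_vial [([0.633, -0.205, 0.065], 0.56)]
side white_dropper [([0.416, -0.358, 0.054], 0.54)]
side dish [([0.424, -0.246, 0.021], 0.6)]
side coverslips [([0.529, -0.434, 0.02], 0.83)]
side white_cup [([0.527, -0.327, 0.066], 0.82)]
side blue_vial [([0.628, -0.325, 0.068], 0.96)]
side brown_dropper []
1.1
```

```bash
python3 - <<'E'
import cv2
for c in("top","side"):
    cv2.imwrite(f"pics/{c}0b.png",cv2.resize(cv2.imread(f"pics/{c}0.png"),(800,600),interpolation=cv2.INTER_CUBIC))
E
```

```text
(no output)
```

View pics/top0b.png

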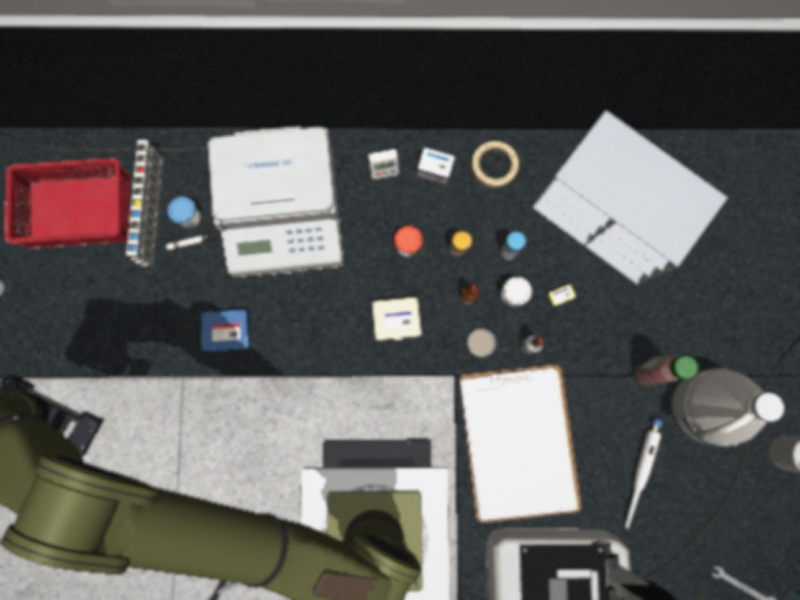

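View pics/side0b.png

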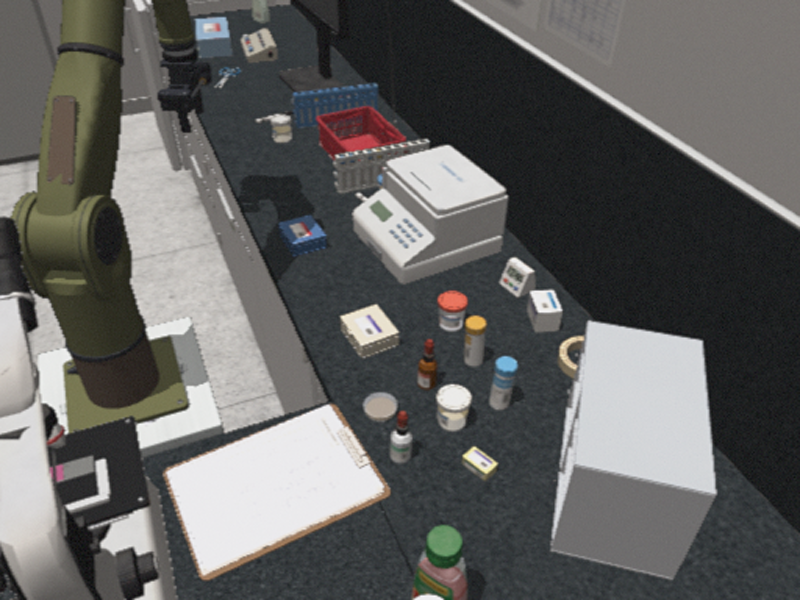

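The pictures show (top, 800x600 scale) the blue box at (225,330), cream box at (397,318), red cup (408,240), orange vial (461,241), white dropper (532,343), dish (481,343) and carton (562,295). The three decoys are the white cup (516,291), blue vial (515,241) and brown dropper (469,291). The strip between the boxes is clear, and the balance stands behind it. Next I'll fit models to the silhouettes.

```bash
cat >> h.py <<'E'
def proj(c,P):
    K=np.array(c["intrinsics"]);M=np.array(c["rotation"])
    M=M if M.shape==(3,3) else R.from_quat(M).as_matrix()
    q=((P-np.array(c["eye"]))@M)*[1,-1,-1]; q=q@K.T
    return q[:,:2]/q[:,2:]
def cyl(*rz):
    t=np.linspace(0,2*np.pi,40)
    return np.vstack([np.c_[a*np.cos(t),a*np.sin(t),0*t+z] for a,z in rz])
def box(x,y,z): return np.array([[a*x/2,b*y/2,d*z] for a in(-1,1) for b in(-1,1) for d in(0,1)])
cup=cyl((.023,0),(.028,.05),(.03,.054),(.03,.0665)); vial=cyl((.018,0),(.018,.085),(.0195,.086),(.0195,.102))
drop=cyl((.0175,0),(.0175,.06),(.011,.08),(.008,.112))
MOD=dict(blue_box=box(.09,.098,.038),cream_box=box(.09,.098,.037),red_cup=cup,white_cup=cup,orange_vial=vial,blue_vial=vial,
 white_dropper=drop,brown_dropper=drop,dish=cyl((.029,0),(.031,.013),(.031,.014)),coverslips=box(.03,.052,.022))
def stat(m):
    A=m["m00"];return np.array([m["m10"]/A,m["m01"]/A]),np.array([m["mu20"]-m["mu02"],2*m["mu11"]])/A,A
def fit(c,mask,name,x0,yaw=0.,z0=0.):
    from scipy.optimize import least_squares
    ys,xs=np.nonzero(mask); cen=np.array([xs.mean(),ys.mean()])
    def res(p):
        a=p[2]; P=MOD[name]@np.array([[np.cos(a),np.sin(a),0],[-np.sin(a),np.cos(a),0],[0,0,1]])+[p[0],p[1],z0]
        h=cv2.convexHull(proj(c,P).astype(np.float32)); area=cv2.contourArea(h)
        S=8; im=np.zeros((384,512),np.uint8); cv2.fillConvexPoly(im,np.round(h*256).astype(np.int32),255,cv2.LINE_AA,8)
        v=stat(cv2.moments(h)); return v,area
    def f(p):
        (cc,mu,A),_=res(p); o=stat(cv2.moments(mask.astype(np.uint8),True))
        return np.r_[cc-o[0],(mu-o[1])/5*(name in("blue_box","cream_box","coverslips")),(p[2]-yaw)*.01]
    s=least_squares(f,[x0[0],x0[1],yaw],x_scale=[.01,.01,.1],diff_step=1e-4)
    return s.x, mask.sum()/res(s.x)[1], np.abs(s.fun).max()
E
cat > m.py <<'E'
from h import *
G=dict(blue_box=(.448,.328),cream_box=(.474,-.044),red_cup=(.641,-.073),orange_vial=(.629,-.185),white_dropper=(.416,-.358),dish=(.423,-.238),coverslips=(.529,-.434),white_cup=(.528,-.311),blue_vial=(.626,-.3),brown_dropper=(.523,-.207))
for cam in("top","side"):
    r.snapshot(cam);c=r.get_calibration(cam)
    for n in G:
        u=proj(c,MOD[n].mean(0)[None]+[*G[n],0])[0]
        best=None
        for d in r.silhouettes(cam,n):
            k=np.asarray(d["pixels"]);ys,xs=np.nonzero(k)
            if len(xs)<10: continue
            e=np.hypot(xs.mean()-u[0],ys.mean()-u[1])
            if e<15 and (best is None or e<best[0]): best=(e,k,d["confidence"])
        if best is None: print(cam,n,"none");continue
        if 0: pass
        bst=min((fit(c,best[1],n,G[n],y) for y in ((0,.4,-.4,.8,-.8,1.2,1.57) if n=="coverslips" else (.06,))),key=lambda t:t[2])
        print(cam,n,np.round(bst[0],3),"ratio",np.round(bst[1],2),"res",np.round(bst[2],2),round(best[2],2))
E
python3 m.py; python3 -c "
from h import *
print(R.from_quat(r.get_state()['eef_rot']).as_matrix().round(3),r.get_state()['clock'])"
```

```text
top blue_box [ 0.449  0.335 -0.031] ratio 0.94 res 1.29 0.91
top cream_box [ 0.476 -0.044  0.197] ratio 0.93 res 2.09 0.82
top red_cup [ 0.645 -0.07   0.06 ] ratio 0.86 res 0.0 0.48
top orange_vial [ 0.638 -0.184  0.06 ] ratio 0.84 res 0.0 0.57
top white_dropper [ 0.418 -0.344  0.06 ] ratio 1.03 res 0.0 0.56
top dish [ 0.424 -0.235  0.06 ] ratio 1.0 res 0.0 0.66
top coverslips none
top white_cup [ 0.533 -0.311  0.06 ] ratio 1.0 res 0.0 0.56
top blue_vial [ 0.635 -0.303  0.06 ] ratio 0.65 res 0.0 0.71
top brown_dropper [ 0.53  -0.206  0.06 ] ratio 0.95 res 0.0 0.67
side blue_box [0.453 0.333 0.028] ratio 0.84 res 1.06 0.94
side cream_box [ 0.478 -0.047  0.012] ratio 0.87 res 1.12 0.89
side red_cup [ 0.649 -0.075  0.06 ] ratio 0.96 res 0.0 0.76
side orange_vial [ 0.641 -0.188  0.06 ] ratio 0.97 res 0.0 0.81
side white_dropper [ 0.419 -0.35   0.06 ] ratio 0.98 res 0.0 0.55
side dish [ 0.426 -0.238  0.06 ] ratio 0.91 res 0.0 0.81
side coverslips [ 0.534 -0.422  0.583] ratio 0.96 res 0.92 0.75
side white_cup [ 0.534 -0.313  0.06 ] ratio 0.96 res 0.0 0.92
side blue_vial [ 0.635 -0.308  0.06 ] ratio 0.99 res 0.0 0.66
side brown_dropper [ 0.53  -0.212  0.06 ] ratio 0.78 res 0.0 0.71
[[-0.9    0.437  0.   ]
 [ 0.437  0.9    0.   ]
 [-0.     0.    -1.   ]] 2.2
```

Call:
{"op": "play_rows", "data": {
  "translation": [
    [0,0,0],
    [0,0,0],
    [0,0,0],
    [0,0,0],
    [0,0,0],
    [0,0,0],
    [0,0,0],
    [-0.0488,0.0288,0],
    [-0.0488,0.0288,0],
    [-0.0488,0.0288,0],
    [-0.0488,0.0288,0],
    [-0.0488,0.0288,0],
    [-0.0488,0.0288,0],
    [-0.0488,0.0288,0],
    [-0.0488,0.0288,0],
    [-0.0488,0.0288,0],
    [-0.0488,0.0288,0],
    [-0.0488,0.0288,0],
    [-0.0488,0.0288,0],
    [-0.0488,0.0288,0]
  ],
  "delta_rot": [
    [0,0,9.16],
    [0,0,9.16],
    [0,0,9.16],
    [0,0,9.16],
    [0,0,9.16],
    [0,0,9.16],
    [0,0,9.16],
    [0,0,0],
    [0,0,0],
    [0,0,0],
    [0,0,0],
    [0,0,0],
    [0,0,0],
    [0,0,0],
    [0,0,0],
    [0,0,0],
    [0,0,0],
    [0,0,0],
    [0,0,0],
    [0,0,0]
  ],
  "grip": [1,1,1,1,1,1,1,1,1,1,1,1,1,1,1,1,1,1,1,1],
  "squeeze": 15
}}

```text
clock: 4.7
tool_pos: [0.648, -0.0736, 0.3028]
eef_rot: [0.707, 0.707, 0.0, -0.0]
contact_force: [0.6, 0.4, 0.7]
opening: 0.998
finger_force: 0.0
```

```bash
cat > w.py <<'E'
# wrist look: python3 w.py tag name:x,y,z0 ...
from h import *
import sys
s=r.get_state();M=R.from_quat(s["eef_rot"]).as_matrix()
print("t",round(float(s["clock"]),2),"tcp",np.round(s["tool_pos"],4),"phi",np.degrees(np.arctan2(M[1,1],M[0,1])).round(1),"tiltz",M[:,2].round(3),"q7",s["q"].round(2)[-1],"open",round(float(s["opening"]),3),"F",np.round(s["contact_force"],1))
c=r.get_calibration("wrist");im=r.snapshot("wrist");cv2.imwrite(f"pics/w_{sys.argv[1]}.png",im)
for a in sys.argv[2:]:
    n,g=a.split(":");g=list(map(float,g.split(",")))
    for d in r.silhouettes("wrist",n)[:3]:
        k=np.asarray(d["pixels"]);ys,xs=np.nonzero(k)
        if len(xs)<30: continue
        edge=bool(k[0].any()|k[-1].any()|k[:,0].any()|k[:,-1].any())
        y0=g[3:4] or [.068]
        p,ra,e=min((fit(c,k,n,g,y,g[2]) for y in y0),key=lambda t:t[2])
        print(n,p.round(4),"ratio",ra.round(2),"res",e.round(2),"conf",round(d["confidence"],2),"edge",edge,"px",xs.mean().round(),ys.mean().round())
E
python3 w.py 1 red_cup:.647,-.073,0 orange_vial:.64,-.186,0 cream_box:.477,-.0455,0
```

```text
t 4.7 tcp [ 0.648  -0.0736  0.3028] phi 0.0 tiltz [ 0.     0.001 -1.   ] q7 0.07 open 0.998 F [0.6 0.4 0.7]
red_cup [ 0.6497 -0.0747  0.068 ] ratio 0.97 res 0.0 conf 0.74 edge False px 252.0 165.0
orange_vial [ 0.6412 -0.1843  0.068 ] ratio 0.86 res 0.0 conf 0.97 edge False px 245.0 256.0
cream_box [ 0.4773 -0.0492 -0.2681] ratio 0.9 res 2.69 conf 0.97 edge False px 108.0 136.0
cream_box [ 0.5239 -0.3466 -1.9413] ratio 0.37 res 1.58 conf 0.64 edge False px 168.0 335.0
```

Call:
{"op": "play_rows", "data": {
  "translation": [
    [-0.001,0.0015,0.05],
    [0,0,0.05],
    [0,0,0.05],
    [0,0,0.03],
    [0,0,0.02],
    [0,0,0],
    [0,0,0],
    [0,0,0],
    [0,0,0],
    [0,0,0],
    [0,0,0],
    [0,0,-0.02],
    [0,0,-0.05],
    [0,0,-0.05],
    [0,0,-0.05]
  ],
  "delta_rot": [
    [0,0,0],
    [0,0,0],
    [0,0,0],
    [0,0,0],
    [0,0,0],
    [0,0,0],
    [0,0,0],
    [0,0,0],
    [0,0,0],
    [0,0,0],
    [0,0,0],
    [0,0,0],
    [0,0,0],
    [0,0,0],
    [0,0,0]
  ],
  "grip": [1,1,1,1,1,1,-1,-1,-1,-1,-1,-1,-1,-1,-1],
  "squeeze": 15
}}

```text
clock: 6.78
tool_pos: [0.6484, -0.0732, 0.2753]
eef_rot: [0.707, 0.707, 0.0, 0.0]
contact_force: [1.5, -0.1, -0.7]
opening: 0.646
finger_force: 14.7
```

Call:
{"op": "play_rows", "data": {
  "translation": [
    [0.0435,-0.0369,0],
    [0.0435,-0.0369,0],
    [0.0435,-0.0369,0],
    [0.0435,-0.0369,0],
    [0.0435,-0.0369,0],
    [0,0,0.03],
    [0,0,0.05],
    [0,0,0.05],
    [0,0,0.025],
    [0,0,0.01],
    [0,0,0.004],
    [0,0,0],
    [0,0,0]
  ],
  "delta_rot": [
    [0,0,0],
    [0,0,0],
    [0,0,0],
    [0,0,0],
    [0,0,0],
    [0,0,0],
    [0,0,0],
    [0,0,0],
    [0,0,0],
    [0,0,0],
    [0,0,0],
    [0,0,0],
    [0,0,0]
  ],
  "grip": [-1,-1,-1,-1,-1,-1,-1,-1,-1,-1,-1,-1,-1]
}}

```text
clock: 8.4
tool_pos: [0.4647, 0.1445, 0.1047]
eef_rot: [0.707, 0.707, 0.001, 0.0]
contact_force: [0.2, -0.2, -0.0]
opening: 0.645
finger_force: 14.7
```

Call:
{"op": "play_rows", "data": {
  "translation": [
    [0,0,0.002],
    [0,0,0],
    [0,0,0],
    [0,0,0],
    [0,0,-0.02],
    [0,0,-0.05],
    [0,0,-0.05],
    [0,0,-0.03],
    [-0.0546,-0.0051,0],
    [-0.0546,-0.0051,0],
    [-0.0546,-0.0051,0],
    [-0.0546,-0.0051,0],
    [-0.0546,-0.0051,0],
    [-0.0546,-0.0051,0],
    [-0.0546,-0.0051,0],
    [-0.0546,-0.0051,0],
    [-0.0546,-0.0051,0]
  ],
  "delta_rot": [
    [0,0,0],
    [0,0,0],
    [0,0,0],
    [0,0,0],
    [0,0,0],
    [0,0,0],
    [0,0,0],
    [0,0,0],
    [0,0,0],
    [0,0,0],
    [0,0,0],
    [0,0,0],
    [0,0,0],
    [0,0,0],
    [0,0,0],
    [0,0,0],
    [0,0,0]
  ],
  "grip": [-1,1,1,1,1,1,1,1,1,1,1,1,1,1,1,1,1]
}}

```text
clock: 10.52
tool_pos: [0.4178, -0.3487, 0.2516]
eef_rot: [0.707, 0.707, 0.0, -0.0]
contact_force: [-0.7, 0.4, 0.7]
opening: 1.0
finger_force: 0.0
```

```bash
python3 w.py 2 white_dropper:.4185,-.347,0 dish:.425,-.237,0 coverslips:.534,-.422,0,.4
```

```text
t 10.53 tcp [ 0.4178 -0.3487  0.2516] phi -0.0 tiltz [ 0.  0. -1.] q7 0.53 open 1.0 F [-0.7  0.4  0.7]
dish [ 0.4249 -0.2395  0.068 ] ratio 1.02 res 0.0 conf 0.95 edge False px 258.0 56.0
coverslips [ 0.5294 -0.4087 -0.0011] ratio 0.41 res 29.05 conf 0.68 edge False px 346.0 214.0
```

View pics/w_2.png

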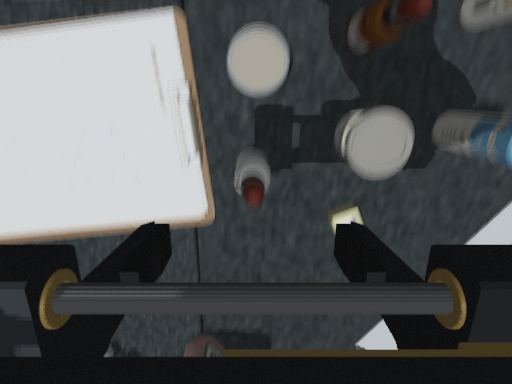

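The wrist picture shows the dish at (258,60) and the white dropper with its bulb near (253,193) and body at (252,170). The carton is partly behind a finger at (346,215). I'll get the dropper's position from its bulb.

```bash
python3 - <<'E'
from h import *
c=r.get_calibration("wrist");im=cv2.imread("pics/w_2.png")
b,g,rr=[im[...,i].astype(int) for i in range(3)]
m=(rr>g+25)&(rr>b+25); m[:160]=0;m[225:]=0;m[:,:225]=0;m[:,280:]=0
ys,xs=np.nonzero(m);print(len(xs),xs.min(),xs.max(),ys.min(),ys.max(),xs.mean(),ys.mean())
print(ray(c,[[xs.mean(),ys.mean()]],.098),ray(c,[[xs.mean(),ys.max()-8]],.112))
print("proj",proj(c,np.array([[.4185,-.347,z] for z in(0,.06,.08,.112)])))
E
```

```text
288 245 262 186 206 253.54861111111111 194.70833333333334
[[ 0.41985763 -0.35305171  0.098     ]] [[ 0.41980146 -0.35095683  0.112     ]]
proj [[252.00392588 161.52087343]
 [251.94563001 175.5073755 ]
 [251.92056643 181.52069802]
 [251.87191984 193.19211918]]
```

Call:
{"op": "play_rows", "data": {
  "translation": [
    [-0.0015,0.0015,0.04],
    [0,0,0.04],
    [0,0,0.025],
    [0,0,0.01],
    [0,0,0],
    [0,0,0],
    [0,0,0],
    [0,0,0],
    [0,0,0],
    [0,0,0],
    [0,0,0],
    [0,0,0]
  ],
  "delta_rot": [
    [0,0,0],
    [0,0,0],
    [0,0,0],
    [0,0,0],
    [0,0,0],
    [0,0,0],
    [0,0,0],
    [0,0,0],
    [0,0,0],
    [0,0,0],
    [0,0,0],
    [0,0,0]
  ],
  "grip": [1,1,1,1,1,-1,-1,-1,-1,-1,-1,-1],
  "squeeze": 15
}}

```text
clock: 12.22
tool_pos: [0.4197, -0.3485, 0.1367]
eef_rot: [0.707, 0.707, 0.0, -0.0]
contact_force: [-0.5, 0.6, -0.0]
opening: 0.231
finger_force: 15.4
```

Call:
{"op": "play_rows", "data": {
  "translation": [
    [0,0,-0.01],
    [0,0,-0.03],
    [0,0,-0.04],
    [0,0,-0.02],
    [0.0497,0.0064,0],
    [0.0497,0.0064,0],
    [0.0497,0.0064,0],
    [0.0497,0.0064,0],
    [0.0497,0.0064,0],
    [0.0497,0.0064,0],
    [0.0497,0.0064,0],
    [0.0497,0.0064,0],
    [0,0,0]
  ],
  "delta_rot": [
    [0,0,0],
    [0,0,0],
    [0,0,0],
    [0,0,0],
    [0,0,0],
    [0,0,0],
    [0,0,0],
    [0,0,0],
    [0,0,0],
    [0,0,0],
    [0,0,0],
    [0,0,0],
    [0,0,0]
  ],
  "grip": [-1,-1,-1,-1,-1,-1,-1,-1,-1,-1,-1,-1,-1]
}}

```text
clock: 13.85
tool_pos: [0.4715, 0.0542, 0.2372]
eef_rot: [0.704, 0.71, 0.002, -0.001]
contact_force: [0.1, -0.6, -0.9]
opening: 0.225
finger_force: 15.0
```

```bash
python3 - <<'E'
from h import *
for cam in("side","top"):
    im=r.snapshot(cam);c=r.get_calibration(cam)
    cv2.imwrite(f"pics/{cam}1.png",cv2.resize(im[100:330,90:380] if cam=="side" else im[80:260,60:400],None,fx=2.3,fy=2.3,interpolation=cv2.INTER_CUBIC))
    for d in r.silhouettes(cam,"red_cup")[:2]:
        print(cam,fit(c,np.asarray(d["pixels"]),"red_cup",(.464,.144)),d["confidence"])
E
```

```text
side (array([0.46059613, 0.14108266, 0.        ]), np.float64(0.9143107324950668), np.float64(4.316507329349406e-07)) 0.67
```

View pics/side1.png

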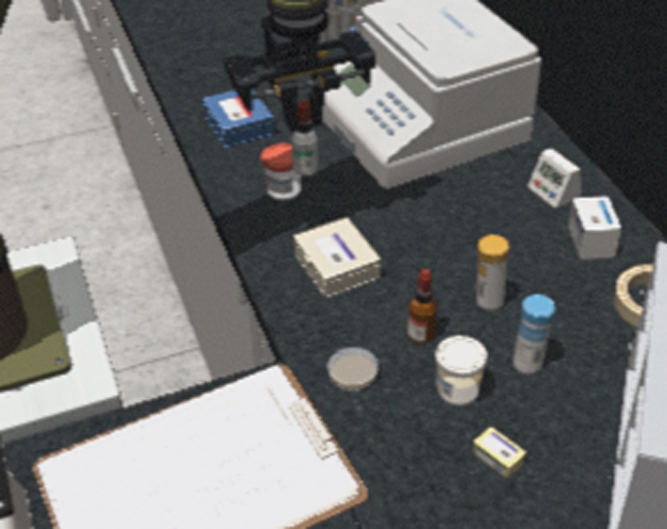

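The dropper hangs upright in the gripper and the red cup stands in its place. Lowering the dropper now.

Call:
{"op": "play_rows", "data": {
  "translation": [
    [0,0,0.03],
    [0,0,0.04],
    [0,0,0.02],
    [0,0,0.008],
    [0,0,0.002],
    [0,0,0]
  ],
  "delta_rot": [
    [0,0,0],
    [0,0,0],
    [0,0,0],
    [0,0,0],
    [0,0,0],
    [0,0,0]
  ],
  "grip": [-1,-1,-1,-1,-1,-1]
}}

```text
clock: 14.8
tool_pos: [0.4714, 0.0488, 0.1374]
eef_rot: [0.707, 0.707, 0.0, 0.0]
contact_force: [-0.1, 0.7, -0.4]
opening: 0.227
finger_force: 15.0
```

Call:
{"op": "play_rows", "data": {
  "translation": [
    [0,0,0.0005],
    [0,0,0],
    [0,0,0],
    [0,0,-0.02],
    [0,0,-0.05],
    [0,0,-0.03],
    [-0.048,-0.0078,0],
    [-0.048,-0.0078,0],
    [-0.048,-0.0078,0],
    [-0.048,-0.0078,0],
    [-0.048,-0.0078,0],
    [-0.048,-0.0078,0],
    [0,0,0],
    [0,0,0],
    [0,0,0],
    [0,0,0],
    [0,0,0],
    [0,0,0],
    [0,0,0],
    [0,0,0]
  ],
  "delta_rot": [
    [0,0,0],
    [0,0,0],
    [0,0,0],
    [0,0,0],
    [0,0,0],
    [0,0,0],
    [0,0,0],
    [0,0,0],
    [0,0,0],
    [0,0,0],
    [0,0,0],
    [0,0,0],
    [0,0,9.375],
    [0,0,9.375],
    [0,0,9.375],
    [0,0,9.375],
    [0,0,9.375],
    [0,0,9.375],
    [0,0,9.375],
    [0,0,9.375]
  ],
  "grip": [0,0.5,1,1,1,1,1,1,1,1,1,1,1,1,1,1,1,1,1,1]
}}

```text
clock: 17.3
tool_pos: [0.4241, -0.2387, 0.2362]
eef_rot: [0.992, 0.128, 0.0, -0.0]
contact_force: [0.5, -0.4, -0.1]
opening: 0.998
finger_force: 0.0
```

```bash
python3 w.py 3 dish:.425,-.239,0; sed 's/range//' m.py | sed -n '1,20p' > m2.py; python3 - <<'E'
from h import *
for cam in("side","top"):
    r.snapshot(cam);c=r.get_calibration(cam)
    for n,g in dict(red_cup=(.464,.144),white_dropper=(.471,.049),dish=(.425,-.239)).items():
        for d in r.silhouettes(cam,n)[:2]:
            f=fit(c,np.asarray(d["pixels"]),n,g);print(cam,n,f[0].round(4),f[1].round(2),round(d["confidence"],2))
E
```

```text
t 17.3 tcp [ 0.4241 -0.2387  0.2362] phi -75.3 tiltz [-0.  0. -1.] q7 -0.48 open 0.998 F [ 0.5 -0.4 -0.1]
dish [ 0.4246 -0.239   0.068 ] ratio 1.02 res 0.0 conf 0.69 edge False px 253.0 168.0
side red_cup [0.4639 0.162  0.    ] 0.55 0.5
side red_cup [ 0.5191 -0.4403  0.    ] 0.45 0.46
side white_dropper [0.4513 0.0066 0.    ] 0.2 0.38
side dish [ 0.4258 -0.2374 -0.    ] 1.02 0.81
top red_cup [ 0.4628  0.1459 -0.    ] 0.98 0.59
top red_cup [ 0.4709 -0.0446  0.    ] 2.83 0.44
top white_dropper [ 0.4692  0.0535 -0.    ] 0.99 0.68
```

Call:
{"op": "play_rows", "data": {
  "translation": [
    [0,0,0.05],
    [0,0,0.05],
    [0,0,0.04],
    [0,0,0.02],
    [0,0,0.008],
    [0,0,0],
    [0,0,0],
    [0,0,0],
    [0,0,0],
    [0,0,0],
    [0,0,0]
  ],
  "delta_rot": [
    [0,0,0],
    [0,0,0],
    [0,0,0],
    [0,0,0],
    [0,0,0],
    [0,0,0],
    [0,0,0],
    [0,0,0],
    [0,0,0],
    [0,0,0],
    [0,0,0]
  ],
  "grip": [1,1,1,1,1,1,-1,-1,-1,-1,-1],
  "squeeze": 12
}}

```text
clock: 19.18
tool_pos: [0.4245, -0.239, 0.0686]
eef_rot: [0.991, 0.131, 0.0, 0.0]
contact_force: [0.0, 0.7, 6.6]
opening: 0.674
finger_force: 12.0
```

Call:
{"op": "play_rows", "data": {
  "translation": [
    [0,0,-0.01],
    [0,0,-0.03],
    [0,0,-0.05],
    [0,0,-0.05],
    [0,0,-0.03],
    [0,0,0],
    [0.01714,-0.0451,0],
    [0.01714,-0.0451,0],
    [0.01714,-0.0451,0],
    [0.01714,-0.0451,0],
    [0.01714,-0.0451,0],
    [0.01714,-0.0451,0],
    [0.01714,-0.0451,0],
    [0.01714,-0.0451,0],
    [0,0,0],
    [0,0,0]
  ],
  "delta_rot": [
    [0,0,0],
    [0,0,0],
    [0,0,0],
    [0,0,0],
    [0,0,0],
    [0,0,0],
    [0,0,0],
    [0,0,0],
    [0,0,0],
    [0,0,0],
    [0,0,0],
    [0,0,0],
    [0,0,0],
    [0,0,0],
    [0,0,0],
    [0,0,0]
  ],
  "grip": [-1,-1,-1,-1,-1,-1,-1,-1,-1,-1,-1,-1,-1,-1,-1,-1]
}}

```text
clock: 21.18
tool_pos: [0.4625, 0.1444, 0.2374]
eef_rot: [0.991, 0.13, -0.001, 0.001]
contact_force: [0.5, -1.1, -0.2]
opening: 0.673
finger_force: 12.0
```

```bash
python3 w.py 4 dish:.464,.145,.17 red_cup:.464,.145,0
```

```text
t 21.18 tcp [0.4625 0.1444 0.2374] phi -75.0 tiltz [-0.002 -0.001 -1.   ] q7 -1.11 open 0.673 F [ 0.5 -1.1 -0.2]
dish [0.4663 0.1452 0.068 ] ratio 0.86 res 0.0 conf 0.68 edge False px 252.0 239.0
red_cup [0.4733 0.1444 0.068 ] ratio 0.67 res 0.0 conf 0.6 edge False px 255.0 170.0
```

View pics/w_4.png

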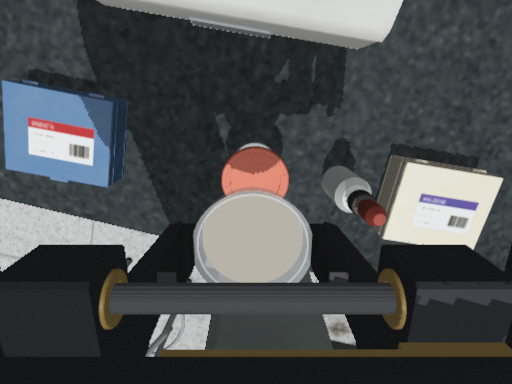

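The dish is held level at (253,240). The red lid below it is at about (255,180), partly hidden, and the dropper stands upright at (355,195). I'll check the lid centre before lowering.

```bash
python3 - <<'E'
from h import *
c=r.get_calibration("wrist")
t=np.linspace(0,2*np.pi,60)
im=cv2.imread("pics/w_4.png");hsv=cv2.cvtColor(im,cv2.COLOR_BGR2HSV)
m=(((hsv[...,0]<12)|(hsv[...,0]>172))&(hsv[...,1]>110)&(hsv[...,2]>60));m[:,:215]=0;m[:,300:]=0;m[:140]=0;m[195:]=0
xs=[(y,np.nonzero(m[y])[0].min(),np.nonzero(m[y])[0].max()) for y in range(140,195) if m[y].any()]
print(xs[::4])
for x,y in((.4635,.145),(.4635,.1455),(.468,.145)):
    P=proj(c,np.c_[x+.03*np.cos(t),y+.03*np.sin(t),0*t+.0665]);print(x,y,P.min(0),P.max(0))
    P=proj(c,np.c_[x+.03*np.cos(t),y+.03*np.sin(t),0*t+.054]);print(P.min(0),P.max(0))
E
```

```text
[(147, np.int64(249), np.int64(259)), (151, np.int64(238), np.int64(273)), (155, np.int64(232), np.int64(278)), (159, np.int64(228), np.int64(281)), (163, np.int64(226), np.int64(284)), (167, np.int64(223), np.int64(286)), (171, np.int64(222), np.int64(287)), (175, np.int64(221), np.int64(288)), (179, np.int64(221), np.int64(288)), (183, np.int64(221), np.int64(288)), (187, np.int64(222), np.int64(287)), (191, np.int64(223), np.int64(286))]
0.4635 0.145 [216.14335928 148.47480376] [284.46765181 213.95576349]
[217.68419602 145.97321122] [283.04900309 208.86013149]
0.4635 0.1455 [215.58766143 148.32475205] [283.92188218 213.82449057]
[217.1527859  145.82950773] [282.52667967 208.73368141]
0.468 0.145 [217.2962547  143.37705388] [285.94884513 209.48949016]
[218.79400568 141.09248874] [284.45922345 204.55938612]
```

Call:
{"op": "play_rows", "data": {
  "translation": [
    [0.0005,0.002,0.03],
    [0,0,0.04],
    [0,0,0.02],
    [0,0,0.006],
    [0,0,0.002],
    [0,0,0.001],
    [0,0,0.001],
    [0,0,0.001],
    [0,0,0]
  ],
  "delta_rot": [
    [0,0,0],
    [0,0,0],
    [0,0,0],
    [0,0,0],
    [0,0,0],
    [0,0,0],
    [0,0,0],
    [0,0,0],
    [0,0,0]
  ],
  "grip": [-1,-1,-1,-1,-1,-1,-1,-1,-1]
}}

```text
clock: 22.45
tool_pos: [0.4643, 0.1434, 0.1373]
eef_rot: [0.991, 0.131, 0.0, -0.0]
contact_force: [-0.2, 0.5, 0.3]
opening: 0.67
finger_force: 12.0
```

Call:
{"op": "play_rows", "data": {
  "translation": [
    [0,0,0.001],
    [0,0,0.0007],
    [0,0,0],
    [0,0,0],
    [0,0,0],
    [0,0,-0.01],
    [0,0,-0.03],
    [0,0,-0.04],
    [0,0,-0.03]
  ],
  "delta_rot": [
    [0,0,0],
    [0,0,0],
    [0,0,0],
    [0,0,0],
    [0,0,0],
    [0,0,0],
    [0,0,0],
    [0,0,0],
    [0,0,0]
  ],
  "grip": [-1,-1,0.45,0.6,0.7,0.7,0.7,0.7,0.7]
}}

```text
clock: 23.58
tool_pos: [0.4643, 0.1433, 0.2476]
eef_rot: [0.991, 0.13, 0.001, -0.0]
contact_force: [0.3, 0.3, 0.6]
opening: 0.856
finger_force: 0.0
```

```bash
python3 w.py 5 dish:.464,.143,.0665 orange_vial:.4575,.239,0 white_dropper:.4705,.049,0
```

```text
t 23.57 tcp [0.4643 0.1433 0.2476] phi -75.0 tiltz [ 0.001  0.    -1.   ] q7 -1.1 open 0.856 F [0.3 0.3 0.6]
dish [0.4645 0.143  0.068 ] ratio 0.99 res 0.0 conf 0.74 edge False px 252.0 184.0
orange_vial [0.4969 0.1512 0.068 ] ratio 0.1 res 0.0 conf 0.46 edge False px 253.0 148.0
white_dropper [0.4727 0.0512 0.068 ] ratio 0.87 res 0.0 conf 0.64 edge False px 347.0 194.0
```

View pics/w_5.png

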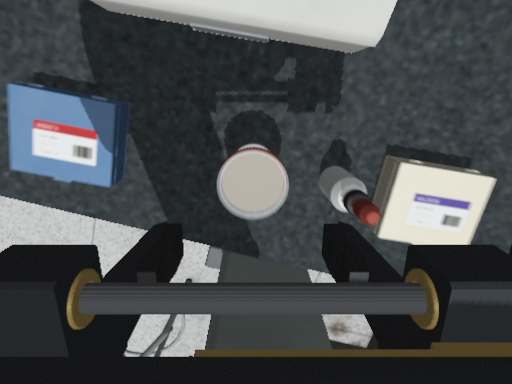

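The dish sits centred on the cup at (252,184), and the dropper is upright at (347,194). Going for the orange vial.

Call:
{"op": "play_rows", "data": {
  "translation": [
    [0,0,0],
    [0,0,0],
    [0,0,0],
    [0,0,0],
    [0,0,0],
    [0,0,0],
    [0,0,0],
    [0,0,0],
    [-0.0469,0.0252,0],
    [-0.0469,0.0252,0],
    [-0.0469,0.0252,0],
    [-0.0469,0.0252,0],
    [-0.0469,0.0252,0],
    [-0.0469,0.0252,0],
    [-0.0469,0.0252,0],
    [0,0,0]
  ],
  "delta_rot": [
    [0,0,-9.375],
    [0,0,-9.375],
    [0,0,-9.375],
    [0,0,-9.375],
    [0,0,-9.375],
    [0,0,-9.375],
    [0,0,-9.375],
    [0,0,-9.375],
    [0,0,0],
    [0,0,0],
    [0,0,0],
    [0,0,0],
    [0,0,0],
    [0,0,0],
    [0,0,0],
    [0,0,0]
  ],
  "grip": [0.7,0.7,0.7,0.7,0.7,0.7,0.7,0.7,0.7,0.7,0.7,0.7,0.7,0.7,0.7,0.7]
}}

```text
clock: 25.78
tool_pos: [0.6403, -0.1908, 0.2436]
eef_rot: [0.71, 0.705, -0.001, 0.001]
contact_force: [-0.3, 0.3, 0.1]
opening: 0.851
finger_force: 0.0
```

```bash
python3 w.py 6 orange_vial:.641,-.185,0; python3 - <<'E'
from h import *
for cam in("side","top"):
    r.snapshot(cam);c=r.get_calibration(cam)
    for n,g,z in(("dish",(.464,.143),.0665),("red_cup",(.464,.144),0),("white_dropper",(.471,.049),0)):
        for d in r.silhouettes(cam,n)[:2]:
            f=fit(c,np.asarray(d["pixels"]),n,g,0,z);print(cam,n,f[0].round(4),f[1].round(2),round(d["confidence"],2))
E
```

```text
t 25.77 tcp [ 0.6403 -0.1908  0.2436] phi -0.4 tiltz [-0.001 -0.003 -1.   ] q7 0.26 open 0.851 F [-0.3  0.3  0.1]
orange_vial [ 0.6402 -0.1886  0.068 ] ratio 0.95 res 0.0 conf 0.67 edge False px 251.0 181.0
side dish [ 0.4629  0.1424 -0.    ] 0.85 0.47
side red_cup [0.4579 0.1175 0.    ] 0.57 0.54
side white_dropper [ 0.4716  0.0481 -0.    ] 0.85 0.6
top dish [0.4628 0.1474 0.    ] 0.93 0.49
top red_cup [ 0.4451  0.3271 -0.    ] 2.63 0.27
top white_dropper [ 0.4687  0.0519 -0.    ] 1.04 0.65
```

Call:
{"op": "play_rows", "data": {
  "translation": [
    [-0.001,0,0],
    [0,0,0.04],
    [0,0,0.05],
    [0,0,0.03],
    [0,0,0.017],
    [0,0,0],
    [0,0,0],
    [0,0,0],
    [0,0,0],
    [0,0,0],
    [0,0,0]
  ],
  "delta_rot": [
    [0,0,0],
    [0,0,0],
    [0,0,0],
    [0,0,0],
    [0,0,0],
    [0,0,0],
    [0,0,0],
    [0,0,0],
    [0,0,0],
    [0,0,0],
    [0,0,0]
  ],
  "grip": [0.7,0.7,0.7,0.7,0.7,0.7,-1,-1,-1,-1,-1],
  "squeeze": 15
}}

```text
clock: 27.65
tool_pos: [0.6409, -0.1861, 0.1089]
eef_rot: [0.707, 0.707, 0.0, 0.0]
contact_force: [0.7, -0.7, 2.8]
opening: 0.42
finger_force: 15.0
```

Call:
{"op": "play_rows", "data": {
  "translation": [
    [0,0,-0.01],
    [0,0,-0.04],
    [0,0,-0.05],
    [0,0,-0.05],
    [0.0472,-0.0204,0],
    [0.0472,-0.0204,0],
    [0.0472,-0.0204,0],
    [0.0472,-0.0204,0],
    [0.0472,-0.0204,0],
    [0.0472,-0.0204,0],
    [0.0472,-0.0204,0],
    [0.0472,-0.0204,0],
    [0.0472,-0.0204,0],
    [0,0,0],
    [0,0,0]
  ],
  "delta_rot": [
    [0,0,0],
    [0,0,0],
    [0,0,0],
    [0,0,0],
    [0,0,0],
    [0,0,0],
    [0,0,0],
    [0,0,0],
    [0,0,0],
    [0,0,0],
    [0,0,0],
    [0,0,0],
    [0,0,0],
    [0,0,0],
    [0,0,0]
  ],
  "grip": [-1,-1,-1,-1,-1,-1,-1,-1,-1,-1,-1,-1,-1,-1,-1]
}}

```text
clock: 29.52
tool_pos: [0.4573, 0.2382, 0.2589]
eef_rot: [0.707, 0.707, 0.0, 0.0]
contact_force: [0.2, 0.5, -0.3]
opening: 0.42
finger_force: 15.0
```

Call:
{"op": "play_rows", "data": {
  "translation": [
    [0,0,0.03],
    [0,0,0.05],
    [0,0,0.04],
    [0,0,0.02],
    [0,0,0.007],
    [0,0,0.002],
    [0,0,0]
  ],
  "delta_rot": [
    [0,0,0],
    [0,0,0],
    [0,0,0],
    [0,0,0],
    [0,0,0],
    [0,0,0],
    [0,0,0]
  ],
  "grip": [-1,-1,-1,-1,-1,-1,-1]
}}

```text
clock: 30.4
tool_pos: [0.4578, 0.2386, 0.1103]
eef_rot: [0.707, 0.707, 0.001, 0.0]
contact_force: [0.8, -0.1, -0.7]
opening: 0.421
finger_force: 15.0
```

Call:
{"op": "play_rows", "data": {
  "translation": [
    [0,0,0.001],
    [0,0,0],
    [0,0,0],
    [0,0,-0.02],
    [0,0,-0.05],
    [0,0,-0.05],
    [0,0,-0.03],
    [-0.0549,0.0063,0],
    [-0.0549,0.0063,0],
    [-0.0549,0.0063,0],
    [-0.0549,0.0063,0],
    [-0.0549,0.0063,0],
    [-0.0549,0.0063,0],
    [-0.0549,0.0063,0],
    [-0.0549,0.0063,0],
    [-0.0549,0.0063,0],
    [-0.0549,0.0063,0],
    [-0.0549,0.0063,0],
    [-0.0549,0.0063,0],
    [0,0,0]
  ],
  "delta_rot": [
    [0,0,0],
    [0,0,0],
    [0,0,0],
    [0,0,0],
    [0,0,0],
    [0,0,0],
    [0,0,0],
    [0,0,0],
    [0,0,0],
    [0,0,0],
    [0,0,0],
    [0,0,0],
    [0,0,0],
    [0,0,0],
    [0,0,0],
    [0,0,0],
    [0,0,0],
    [0,0,0],
    [0,0,0],
    [0,0,0]
  ],
  "grip": [-1,0,0.5,0.7,0.7,0.7,0.7,0.7,0.7,0.7,0.7,0.7,0.7,0.7,0.7,0.7,0.7,0.7,0.7,0.7]
}}

```text
clock: 32.9
tool_pos: [0.5304, -0.4259, 0.2581]
eef_rot: [0.71, 0.704, -0.002, 0.001]
contact_force: [-0.6, 0.5, -0.5]
opening: 0.847
finger_force: 0.0
```

```bash
python3 w.py 7 coverslips:.534,-.422,0,.4; python3 - <<'E'
from h import *
im=cv2.imread("pics/w_7.png");cv2.imwrite("pics/w_7c.png",cv2.resize(im[60:260,130:400],None,fx=2.5,fy=2.5,interpolation=cv2.INTER_CUBIC))
E
```

```text
t 32.9 tcp [ 0.5304 -0.4259  0.2581] phi -0.4 tiltz [-0.001 -0.004 -1.   ] q7 0.6 open 0.847 F [-0.6  0.5 -0.5]
coverslips [ 0.5319 -0.4236  0.3742] ratio 0.93 res 1.35 conf 0.65 edge False px 252.0 160.0
```

View pics/w_7c.png

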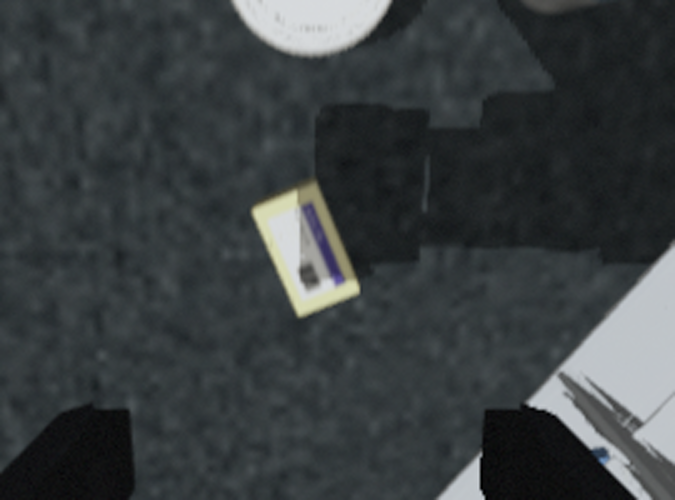

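The crop shows the carton with its left long edge running from (252,208) to (300,318), which puts it about 23° off the row. The white cup is above it at (310,15), and a grey appliance is at lower right, more than 100 mm away. Before descending I'll check how far out the wrist camera sits.

```bash
python3 - <<'E'
from h import *
s=r.get_state();c=r.get_calibration("wrist")
print(s["tool_pos"],R.from_quat(s["eef_rot"]).inv().apply(np.array(c["eye"])-s["tool_pos"]))
E
```

```text
[ 0.53220121 -0.41972945  0.25799465] [ 0.07554279  0.00115969 -0.08190304]
```

Call:
{"op": "play_rows", "data": {
  "translation": [
    [-0.0035,0,0],
    [0,0,0],
    [0,0,0],
    [0,0,0],
    [0,0,0.05],
    [0,0,0.05],
    [0,0,0.05],
    [0,0,0.025],
    [0,0,0.012],
    [0,0,0],
    [0,0,0],
    [0,0,0],
    [0,0,0],
    [0,0,0],
    [0,0,0]
  ],
  "delta_rot": [
    [0,0,0],
    [0,0,-7.5],
    [0,0,-7.5],
    [0,0,-7.5],
    [0,0,0],
    [0,0,0],
    [0,0,0],
    [0,0,0],
    [0,0,0],
    [0,0,0],
    [0,0,0],
    [0,0,0],
    [0,0,0],
    [0,0,0],
    [0,0,0]
  ],
  "grip": [0.7,0.7,0.7,0.7,0.7,0.7,0.7,0.7,0.7,0.7,-1,-1,-1,-1,-1],
  "squeeze": 12
}}

```text
clock: 34.88
tool_pos: [0.5326, -0.4235, 0.0716]
eef_rot: [0.556, 0.831, 0.0, 0.0]
contact_force: [0.7, 1.0, 1.7]
opening: 0.338
finger_force: 12.0
```

Call:
{"op": "play_rows", "data": {
  "translation": [
    [0,0,-0.01],
    [0,0,-0.05],
    [0,0,-0.05],
    [0,0,-0.05],
    [0,0,0],
    [0,0,0],
    [0.0475,-0.0037,0],
    [0.0475,-0.0037,0],
    [0.0475,-0.0037,0],
    [0.0475,-0.0037,0],
    [0.0475,-0.0037,0],
    [0.0475,-0.0037,0],
    [0.0475,-0.0037,0],
    [0.0475,-0.0037,0],
    [0,0,0],
    [0,0,0],
    [0,0,0]
  ],
  "delta_rot": [
    [0,0,0],
    [0,0,0],
    [0,0,0],
    [0,0,0],
    [0,0,9.25],
    [0,0,9.25],
    [0,0,0],
    [0,0,0],
    [0,0,0],
    [0,0,0],
    [0,0,0],
    [0,0,0],
    [0,0,0],
    [0,0,0],
    [0,0,0],
    [0,0,0],
    [0,0,0]
  ],
  "grip": [-1,-1,-1,-1,-1,-1,-1,-1,-1,-1,-1,-1,-1,-1,-1,-1,-1]
}}

```text
clock: 37.0
tool_pos: [0.4769, -0.0481, 0.2318]
eef_rot: [0.683, 0.73, 0.0, 0.001]
contact_force: [-0.4, 0.4, -0.1]
opening: 0.34
finger_force: 12.0
```

```bash
python3 w.py 8 cream_box:.477,-.0465,0 coverslips:.477,-.0465,.16,.068
```

```text
t 37.0 tcp [ 0.4769 -0.0481  0.2318] phi 3.8 tiltz [ 0.001 -0.001 -1.   ] q7 0.13 open 0.34 F [-0.4  0.4 -0.1]
cream_box [0.4713 0.0505 1.655 ] ratio 0.12 res 11.47 conf 0.62 edge False px 252.0 64.0
cream_box [ 0.4756 -0.0367  1.7135] ratio 0.68 res 2.87 conf 0.57 edge False px 250.0 159.0
coverslips [ 0.4781 -0.0472  0.0554] ratio 0.9 res 43.48 conf 0.74 edge False px 252.0 234.0
coverslips [0.4748 0.0013 0.0633] ratio 0.19 res 143.48 conf 0.7 edge False px 252.0 64.0
```

View pics/w_8.png

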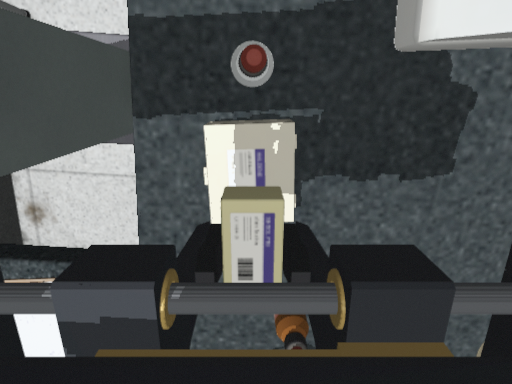

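The carton is square with the cream box: it spans columns 222–283 against 207–296 for the box top, whose rows run from about 124 to 222. Quick numeric check of the box's position along the row.

```bash
python3 - <<'E'
from h import *
c=r.get_calibration("wrist")
print(ray(c,[[207,123],[295,122],[211,221],[296,221]],.037).round(4)[:,:2], ray(c,[[207,123],[295,122],[211,221],[296,221]],.037).mean(0))
E
```

```text
[[ 0.4339 -0.0017]
 [ 0.5132  0.0047]
 [ 0.4404 -0.0977]
 [ 0.525  -0.0919]] [ 0.47812501 -0.04663715  0.037     ]
```

Call:
{"op": "play_rows", "data": {
  "translation": [
    [0,0,0.04],
    [0,0,0.05],
    [0,0,0.02],
    [0,0,0.008],
    [0,0,0.003],
    [0,0,0.001],
    [0,0,0]
  ],
  "delta_rot": [
    [0,0,0],
    [0,0,0],
    [0,0,0],
    [0,0,0],
    [0,0,0],
    [0,0,0],
    [0,0,0]
  ],
  "grip": [-1,-1,-1,-1,-1,-1,-1]
}}

```text
clock: 38.02
tool_pos: [0.477, -0.0465, 0.1102]
eef_rot: [0.682, 0.731, 0.0, 0.001]
contact_force: [0.2, -0.8, 0.8]
opening: 0.339
finger_force: 12.0
```

Call:
{"op": "play_rows", "data": {
  "translation": [
    [0,0,0.001],
    [0,0,0],
    [0,0,0],
    [0,0,0],
    [0,0,-0.01],
    [0,0,-0.05],
    [0,0,-0.05],
    [0,0,-0.05],
    [0,0,-0.03],
    [0,0,0],
    [0,0,0]
  ],
  "delta_rot": [
    [0,0,0],
    [0,0,0],
    [0,0,0],
    [0,0,0],
    [0,0,0],
    [0,0,0],
    [0,0,0],
    [0,0,0],
    [0,0,0],
    [0,0,0],
    [0,0,0]
  ],
  "grip": [-0.1,0.2,0.5,0.5,0.5,0.5,0.5,0.5,0.5,0.5,0.5]
}}

```text
clock: 39.4
tool_pos: [0.476, -0.0464, 0.2981]
eef_rot: [0.682, 0.731, -0.0, -0.0]
contact_force: [0.1, 0.1, -1.2]
opening: 0.749
finger_force: 0.0
```

```bash
python3 w.py 9 coverslips:.477,-.0465,.037,.068; python3 - <<'E'
from h import *
for cam in("side","top"):
    im=r.snapshot(cam);c=r.get_calibration(cam)
    if cam=="side": cv2.imwrite("pics/side9.png",cv2.resize(im[100:330,90:380],None,fx=2.5,fy=2.5,interpolation=cv2.INTER_CUBIC))
    for n,g,z in(("dish",(.464,.143),.0665),("red_cup",(.464,.144),0),("white_dropper",(.471,.049),0),("orange_vial",(.458,.239),0),("coverslips",(.477,-.0465),.037)):
        for d in r.silhouettes(cam,n)[:2]:
            f=fit(c,np.asarray(d["pixels"]),n,g,.068,z);print(cam,n,f[0].round(4),f[1].round(2),round(d["confidence"],2))
E
```

```text
t 39.4 tcp [ 0.476  -0.0464  0.2981] phi 4.0 tiltz [-0.001  0.    -1.   ] q7 0.13 open 0.749 F [ 0.1  0.1 -1.2]
coverslips [ 0.4789 -0.0455  0.0813] ratio 0.92 res 5.57 conf 0.88 edge False px 254.0 162.0
coverslips [0.4661 0.1115 1.6376] ratio 0.11 res 10.36 conf 0.26 edge True px 253.0 4.0
side dish [0.4638 0.1418 0.068 ] 0.93 0.75
side red_cup [0.4585 0.1185 0.068 ] 0.52 0.56
side white_dropper [0.4681 0.0423 0.068 ] 0.83 0.59
side orange_vial [0.4581 0.2451 0.068 ] 0.71 0.53
side coverslips [ 0.479  -0.0427  0.0845] 0.91 0.54
top dish [0.463  0.1468 0.068 ] 1.0 0.5
top orange_vial [0.4553 0.2398 0.068 ] 0.92 0.52
top orange_vial [ 0.6355 -0.304   0.068 ] 1.14 0.44
```

View pics/side9.png

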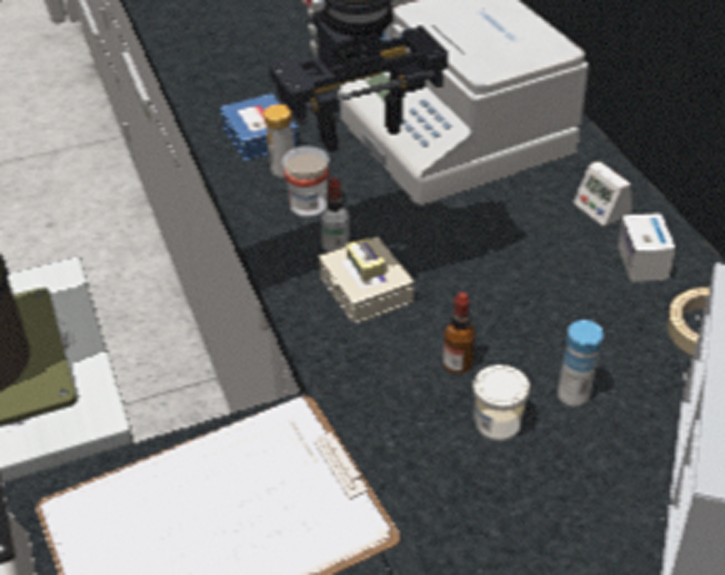

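View pics/w_9.png

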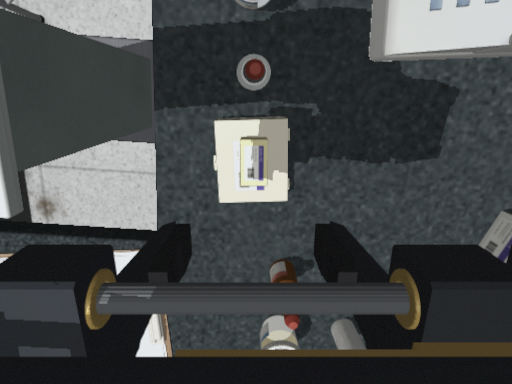

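The side view shows everything upright: the row of blue box, vial (278,140), cup with dish (307,180), dropper (335,225) and cream box with the carton (366,258). The wrist view shows the carton centred and square on the box at (254,162), and the decoys have not moved. Handing in.

```bash
python3 -c "
from plant import r
print(r.finish_job())"
```

```text
the job is handed in; nothing more can be done
None
```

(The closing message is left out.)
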